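# Weigh a thread spool on the notched-beam bench scale

## Task

Weigh the spool of thread: stand it upright on the pan of the bench scale, then slide the brass poise along the notched beam, notch by notch, until the beam, left free, comes to rest with its pointer between the two long lines of the white index plate. Treat the scale gently, never jamming the poise against its stops or pressing hard on pan or beam, and leave the other things on the table where they are.

Things in the scene. Friction and masses are not known exactly. Their poses are not given: they have to be found in the camera images.
- spool: spool of brown waxed thread with pale flanges, 40 mm in diameter, 49 mm tall, standing upright; origin at the centre of its underside, z up. Its mass (about 50 to 130 g) is different each time and not told.
- scale: grey bench scale fixed to the table, base 90 x 360 x 17 mm; column with the beam's pivot 95 mm up. Origin on the table under the pivot, z up. Its y axis runs along the beam: pan on the +y side (robot's left), notched arm with the poise and, 229 mm from the pivot, the white index plate on the -y side. Delicate: it bears at most 15 N from the fingers or the load, the squeeze of a grip counted in.
- pan_floor (a point): centre of the upper face of the round steel pan, 80 mm wide at the floor, 94 mm over the rim, rim 5 mm above the floor; 100 mm from the pivot. A linkage keeps it level while it goes up and down: floor 135 mm above the table with the beam level, 127 and 143 mm at the hard stops. Where on the pan the load stands makes no difference.
- beam (a joint): beam tilt, rad: 0 level; positive = pointer end up, pan down (poise must go outward, away from the pan); negative = pointer end down (poise must come inward). Stops at -0.08 and +0.08. Off the stops one notch of the poise tips the free beam by about 0.033. The free beam settles in about 1 s; touching beam, pan or poise falsifies it.
- pointer_tip (a point): tip of the dark pointer at the beam's outer end, 216 mm from the pivot, 95 mm above the table when balanced. The white index plate just beyond it has a short black centre tick and two long black lines 5 mm above and below that.
- poise_post_top (a point): centre of the top of the poise's upright round brass post, 13 mm thick, to be pushed or pinched from above. The post rises 38 mm from a brass box 26 mm (across the beam) x 24 mm (along it) x 44 mm high that rides on the beam (8 mm thick, 18 mm high, upper edge 51 mm below this point). It goes up and down with the beam by up to 14 mm either way.
- poise (a joint): place of the poise along the beam, m: 0 = innermost notch, 30 mm from the pivot, growing outward to 0.140. A notch every 10 mm; a sprung plunger holds the poise in each, and some 2 to 6 N along the beam push it over the tooth midway to the next, where it snaps in. Hard stops at -0.003 and 0.143. It starts near the outer end, too far out for any spool.
- snap_dish: bystander, to be left alone: shallow blue dish of snap caps, 74 mm wide, 18 mm high; origin at the centre of its underside
- stamp_square: bystander, to be left alone: square metal leather stamp, 30 x 30 x 13 mm; origin at the centre of its underside
- stamp_flower: bystander, to be left alone: lobed metal leather stamp, 27 x 30 x 14 mm; origin at the centre of its underside
- edge_tool: bystander, to be left alone: edge tool with a wooden handle, 119 mm long, lying down; origin at the centre of its underside
- wax_tin: bystander, to be left alone: round tin, 68 mm wide, 43 mm high; origin at the centre of its underside
- mug: bystander, to be left alone: mug, 88 mm wide, 90 mm high; origin at the centre of its underside
- dye_bottle: bystander, to be left alone: dropper bottle, 34 mm wide, 102 mm high; origin at the centre of its underside

How it is judged:
On the way, in this order (a step that is already met when the one before it is completed fails the run):
1. the spool stands upright on the pan and has been let go (horizontal distance between spool and pan_floor below 0.025 m and z of spool in the frame of pan_floor between -0.004 and 0.004 m and angle between spool's own z axis and vertical below 0.12 rad and contact force between the fingers and spool below 0.1 N), for 0.2 s.
2. the poise has been slid until the free beam rests with its pointer between the two long lines (all of step 1 and value of joint beam between -0.023 and 0.023 rad and velocity of joint beam between -0.03 and 0.03 rad/s and contact force between each of the arm, the fingers and scale below 0.1 N), for 0.5 s.
At the end, for the whole second after the job is handed in: the spool stands upright (within 0.12 rad) on the pan with its axis within 25 mm of the pan's centre, let go; the beam is free, at rest (below 0.03 rad/s) and within 0.023 rad of level, that is, the pointer within 5 mm of the centre tick, between the two long lines (all of step 2); the robot touches nothing.
It fails at once if the robot pushes the scale (pan, beam, poise or frame) with more than 15 N (contact force between any of the fingers, the arm and scale above 15 N).
It fails at once if the spool is pressed or dropped on the scale with more than 15 N (contact force between spool and scale above 15 N).
It fails at once if another thing on the table is moved by more than 20 mm (distance of any of snap_dish, stamp_square, stamp_flower, edge_tool, wax_tin, mug, dye_bottle from where it was at the start of the episode above 0.02 m).
It also fails if it takes over 72 s, if anything falls off the work surface, if the arm or the gripper's body presses on something with over 40 N, if the wrist force passes 120 N, or if a joint passes its speed limit or range.

## Robot

A 6-joint arm with a two-finger parallel gripper is mounted at the origin on a cart in front of the work surface, level with it; the furniture and walls round the work are solid. World frame = base frame: x ahead of the robot, y to its left, z up, the work surface at z = 0. Lengths are in m, angles in rad, forces in N, time in s.
With the tool pointing down it reaches from about 0.35 to 0.975 m from the base axis. Payload 4.9 kg.
Tool frame: the origin (TCP) lies at the very end of the fingers, on their centre line; the grasp point (between the pads) lies 19 mm behind it (ctrl.grasp_offset is the distance from the TCP to the grasp point, in m); z points along the fingers, y is the line along which they close (so a half turn about z gives the same grasp; the last joint's range is limited). The gripper opens to 85 mm and grips with 20 to 120 N. Pads are 22 mm wide; open, the fingers measure 114 mm over their backs; the gripper's body (76 mm by 85 mm) begins 54 mm behind the grasp point. The pads swing forward as they close: fully open they stand 13 mm farther back than shut.
Start: joints at [1.231, 0.053, 1.613, -0, 1.476, -0.119], TCP at [0.137, 0.61, 0.206] pointing down, gripper open.
Joint ranges: [-3.01, 3.01], [-1.01, 2.22], [0.06, 2.58], [-1.02, 4.17], [0.09, 2.62], [-3.14, 3.14]. Speed limits (rad/s): [2.57, 2.57, 3.14, 3.14, 3.14, 3.14].

## Interface

Orientations are given as a rotation vector (axis times angle).
In Python, from station import ctrl, optics gives the robot as it stands.
- The arm moves only by the shell command python3 -m handwheel 'ROWS' [OPENING] [FORCE]. ROWS is JSON, a list of rows, each an object of numbers: "tx", "ty", "tz": the shift along the tool's x, y, z in mm; "roll": the turn about the tool's z in rad. A call has 1 to 12 rows; each row shifts and turns the commanded pose from where the row before left it, along the tool's axes as they then stand; what a row does not reach is not made up. A row lasts 1/12 s, in which the tool goes at most 41.7 mm and 7.16 degrees, less where a joint would pass 70% of its speed; a pose out of reach is approached as far as the arm can. A call with a gripper value outside its range is refused whole. OPENING is the finger opening in mm, from 0 to 85.4, set as the call begins (- or left out, the last holds). The fingers move at their own pace and stop on an object; FORCE is the grip in N (left out, the last holds). Time passes only in rows, so rows that do not move let the fingers close. It gives the time, the measured TCP pose, the force, the opening and the grip force at its end, in the units of the state.
- ctrl.get_obs(): the state, without advancing time (a new reading comes with each control period).
- optics.get_image(name): name is "scene" or "top" or "wrist"; returns (picture, depth): 400x640x3 uint8, red, green, blue; 400x640 float32, m along the optical axis (not along the pixel's ray), 0 where there is no reading.
- optics.camera_params(name): a dict with "mtx" (3x3 intrinsics, pixels), "extrinsics" (4x4, takes a point from camera to world coordinates); the wrist camera has in their place "tool_from_camera" (4x4, takes a point from camera to tool coordinates, whose origin is the TCP and whose axes are the flange's). Camera axes: x right, y down, z forward; pixel columns grow to the right and rows downward; lengths in m; the calibration is good to about 2 mm. A picture is of the moment at which its call begins: read the wrist's pose just before it. camera_params takes no time and is no camera call.
- ctrl.finish_job(): hands the job in; it is judged then, once.
The state is a dict: "t": time; "q": joint angles; "dq": joint speeds; "effort": joint torques, N m; "tool_pos": TCP position; "tool_rot": TCP orientation; "contact_force": force on the tool from outside, world axes, zero at the start; "wrist_torque": the same for the moment, N m; "opening": finger opening in m; "grip_force": force on a finger pad.
Only numpy, scipy, OpenCV 4.12 (cv2) and the standard library are available. Lean on these libraries where they do the work, as an engineer would, in place of code of your own. Each camera call takes 0.05 s, during which the arm holds its last target. There are 200 camera calls.

## Working session

There is one attempt and no reset: what is moved stays moved. The work goes in short steps, Python scripts to look and compute and a shell command to move; the robot and the scene stay as the last step left them, time stands still between calls to the robot, and variables do not carry over. Pictures are saved under pics/ and viewed, at most 10 in all, crops included, and the job is handed in when it is done.

```bash
mkdir -p pics; cat > h.py <<'E'
import numpy as np,cv2
from station import ctrl,optics
from scipy.spatial.transform import Rotation as R
def cam(n):
    o=ctrl.get_obs();p=optics.camera_params(n)
    if n=="wrist":
        T=np.eye(4);T[:3,:3]=R.from_rotvec(o["tool_rot"]).as_matrix();T[:3,3]=o["tool_pos"]
        E=T@np.array(p["tool_from_camera"])
    else: E=np.array(p["extrinsics"])
    im,d=optics.get_image(n);return im,d,np.array(p["mtx"]),E
def world(d,K,E):
    v,u=np.mgrid[:d.shape[0],:d.shape[1]]
    P=np.stack([(u-K[0,2])/K[0,0]*d,(v-K[1,2])/K[1,1]*d,d],-1)
    return P@E[:3,:3].T+E[:3,3]
def ray(u,v,K,E,z):
    r=E[:3,:3]@np.linalg.solve(K,[u,v,1.]);c=E[:3,3];return c+r*(z-c[2])/r[2]
E
python3 - <<'E'
from h import *
o=ctrl.get_obs();print(o)
for n in("scene","top"):
    im,d,K,E=cam(n);cv2.imwrite(f"pics/{n}0.png",im[:,:,::-1]);np.savez(f"{n}0.npz",im=im,d=d,K=K,E=E);print(n,K,E)
E
```

```text
{'t': 0.0, 'q': array([ 1.23103602e+00,  5.33430154e-02,  1.61428205e+00, -3.13368524e-05,
        1.47600564e+00, -1.18995231e-01]), 'dq': array([5.34404980e-05, 1.01134908e-03, 8.54939388e-04, 2.03236856e-04,
       5.85307824e-04, 7.48447320e-04]), 'effort': array([ 7.08883199e-04, -3.93680406e+01, -3.70170665e+01, -8.78251353e-05,
        7.01928380e-03, -1.24505837e-05]), 'tool_pos': array([0.1366409, 0.6091928, 0.2050788]), 'tool_rot': array([-0.34602064, -3.12204161,  0.00312822]), 'contact_force': array([-0.59858544,  0.05433942, -0.13405792]), 'wrist_torque': array([-0.02069057, -0.00740074, -0.01373001]), 'grip_force': 0.0, 'opening': 0.08531875198997192}
scene [[446.4636333    0.         316.77623933]
 [  0.         446.4636333  202.23359365]
 [  0.           0.           1.        ]] [[ 0.70923366 -0.38889686  0.58800242 -0.09849107]
 [-0.70492016 -0.38095871  0.59829594 -0.54504437]
 [-0.00867076 -0.83882638 -0.54432998  0.7103973 ]
 [ 0.          0.          0.          1.        ]]
top [[385.83535874   0.         322.92719191]
 [  0.         385.83535874 200.86138831]
 [  0.           0.           1.        ]] [[-0.01524564 -0.99701933  0.07563083  0.46870379]
 [-0.99985865  0.01466537 -0.00822189  0.15473382]
 [ 0.00708823 -0.07574549 -0.99710199  1.20438124]
 [ 0.          0.          0.          1.        ]]
```

View pics/scene0.png

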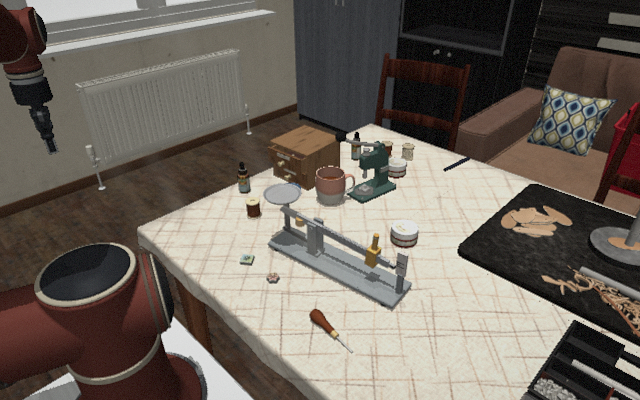

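View pics/top0.png

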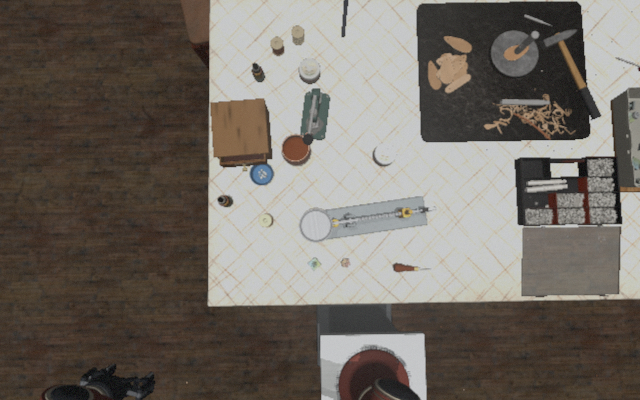

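The scene view shows the spool at (253,208), the pan at (283,193) and the poise post at (375,240). In the top view they are at (266,220), (315,225) and (406,212).

```bash
python3 - <<'E'
from h import *
D={n:np.load(n+"0.npz") for n in("scene","top")}
W={n:world(D[n]["d"],D[n]["K"],D[n]["E"]) for n in D}
w=W["top"]; 
def rep(name,n,box,zlo,zhi):
    u0,u1,v0,v1=box;p=W[n][v0:v1,u0:u1].reshape(-1,3);p=p[(p[:,2]>zlo)&(p[:,2]<zhi)&(D[n]["d"][v0:v1,u0:u1].ravel()>0)]
    print(name,n,len(p),"med",np.median(p,0).round(4),"mid",((p.min(0)+p.max(0))/2).round(4),"ext",np.ptp(p,0).round(4),"z95",np.percentile(p[:,2],95).round(4))
rep("spool","top",(255,278,209,231),.03,.07)
rep("spool","scene",(243,264,195,220),.01,.07)
rep("pan","top",(295,335,205,245),.11,.16)
rep("pan","scene",(260,303,180,206),.11,.16)
rep("post","top",(396,416,202,222),.125,.18)
rep("post","scene",(366,384,230,250),.12,.18)
rep("beam","top",(335,425,200,235),.085,.12)
rep("base","top",(320,430,190,245),.010,.024)
b=w[190:245,320:432].reshape(-1,3);b=b[(b[:,2]>.01)&(b[:,2]<.024)][:,:2].astype(np.float32)
print(cv2.minAreaRect(b))
for nm,bx in dict(mug=(278,312,130,165),dish=(248,276,160,187),bottle=(216,234,192,210),tin=(372,398,142,168),st1=(305,322,255,270),st2=(339,352,256,270)).items(): rep(nm,"top",bx,.008,.2)
E
```

```text
spool top 141 med [0.5018 0.3222 0.0494] mid [0.5016 0.3209 0.043 ] ext [0.0361 0.0397 0.0219] z95 0.0531
spool scene 232 med [0.4917 0.3076 0.0393] mid [0.4975 0.3159 0.0305] ext [0.0385 0.0404 0.0409] z95 0.049
pan top 906 med [0.4834 0.1686 0.1445] mid [0.4845 0.1639 0.1324] ext [0.0903 0.0973 0.044 ] z95 0.1492
pan scene 645 med [0.4812 0.167  0.1424] mid [0.4804 0.165  0.1438] ext [0.0925 0.0931 0.011 ] z95 0.1468
post top 21 med [ 0.5176 -0.0912  0.1423] mid [ 0.5178 -0.0913  0.1365] ext [0.0114 0.0105 0.0187] z95 0.1455
post scene 56 med [ 0.5104 -0.0989  0.1345] mid [ 0.5122 -0.0975  0.1314] ext [0.011  0.0121 0.0222] z95 0.142
beam top 360 med [0.5064 0.013  0.1027] mid [ 0.5052 -0.0172  0.1016] ext [0.052  0.2593 0.0331] z95 0.1097
base top 2311 med [ 0.5077 -0.0216  0.0177] mid [ 0.507  -0.0153  0.017 ] ext [0.1254 0.3148 0.014 ] z95 0.0216
((0.5074285268783569, -0.012841522693634033), (0.09004031121730804, 0.3138960599899292), 7.3952226638793945)
mug top 726 med [0.7137 0.227  0.0557] mid [0.726  0.2225 0.1043] ext [0.1153 0.0893 0.1907] z95 0.0901
dish top 235 med [0.6643 0.3396 0.0181] mid [0.6467 0.3345 0.0646] ext [0.0662 0.0763 0.113 ] z95 0.1174
bottle top 143 med [0.5602 0.4373 0.0619] mid [0.5631 0.4435 0.0565] ext [0.0343 0.0333 0.0933] z95 0.1006
tin top 438 med [ 0.6977 -0.0431  0.0432] mid [ 0.7006 -0.0441  0.0285] ext [0.0683 0.0668 0.0409] z95 0.0474
st1 top 77 med [0.369  0.1781 0.0114] mid [0.3686 0.1752 0.0125] ext [0.0366 0.0367 0.0089] z95 0.0148
st2 top 59 med [0.3702 0.0804 0.0122] mid [0.3705 0.0817 0.0134] ext [0.0246 0.0275 0.0103] z95 0.016
```

```bash
cat > to.py <<'E'
import sys
from h import *
def to(x,y,z,yaw=97.5):
    o=ctrl.get_obs();M=R.from_rotvec(o["tool_rot"]).as_matrix()
    d=M.T@(np.array([x,y,z])-o["tool_pos"])*1000
    a=np.degrees(np.arctan2(M[1,1],M[0,1]));r=(yaw-a+90)%180-90
    print("tool",o["tool_pos"].round(4),"yaw",a.round(1),"tiltz",M[:,2].round(3),"t",round(o["t"],2),"| tx ty tz mm",d.round(1),"roll",round(-np.radians(r),3),"F",o["contact_force"].round(2),"op",round(o["opening"],4))
if __name__=="__main__": to(*map(float,sys.argv[1:]))
E
python3 to.py .5015 .3215 .2
python3 -c "
from station import optics;print(optics.camera_params('wrist'))"
python3 -m handwheel '[{"tx":-35,"ty":-16.5},{"tx":-35,"ty":-16.5},{"tx":-35,"ty":-16.5},{"tx":-35,"ty":-16.5},{"tx":-35,"ty":-16.5},{"tx":-35,"ty":-16.5},{"tx":-35,"ty":-16.5},{"tx":-35,"ty":-16.5},{"tx":-35,"ty":-16.5},{"tx":-35,"ty":-16.5},{"tx":-35,"ty":-16.5},{"tx":-35,"ty":-16.5}]' 85
python3 -m handwheel '[{"roll":-0.117},{"roll":-0.117},{"roll":-0.117},{},{}]'
python3 to.py .5015 .3215 .2
python3 - <<'E'
from h import *
im,d,K,E=cam("wrist");cv2.imwrite("pics/w1.png",im[:,:,::-1]);np.savez("w1.npz",im=im,d=d,K=K,E=E)
E
```

```text
tool [0.1367 0.6092 0.2052] yaw 77.3 tiltz [-0.001 -0.002 -1.   ] t 0.1 | tx ty tz mm [-419.  -200.8    5.5] roll -0.352 F [0.07 0.59 0.46] op 0.0852
{'mtx': array([[340.69866614,   0.        , 317.54137116],
       [  0.        , 340.69866614, 194.45386353],
       [  0.        ,   0.        ,   1.        ]]), 'tool_from_camera': array([[-2.72846091e-04, -9.59521785e-01, -2.81634284e-01,
         7.19578088e-02],
       [ 9.99999926e-01, -3.37841626e-04,  1.82223303e-04,
         7.55208056e-04],
       [-2.69995014e-04, -2.81634214e-01,  9.59521806e-01,
        -1.67542493e-01],
       [ 0.00000000e+00,  0.00000000e+00,  0.00000000e+00,
         1.00000000e+00]])}
tool [0.1367 0.6092 0.2052] yaw 77.3 tiltz [-0.001 -0.002 -1.   ] t 0.1 | tx ty tz mm [-419.  -200.8    5.5] roll -0.352 F [0.07 0.59 0.46] op 0.0852$[0]: bad value
$[0]: bad value
```

View pics/w1.png

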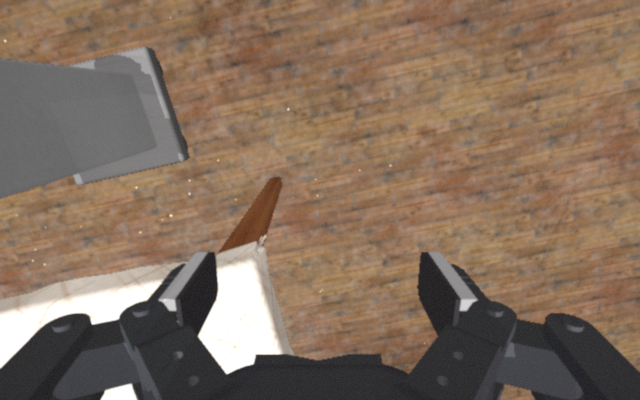

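The picture shows the floor and the table corner; the move was refused ("bad value"), so I'll send rows with all four keys.

```bash

python3 -m handwheel '[{"tx":-35,"ty":-16.5,"tz":0,"roll":0},{"tx":-35,"ty":-16.5,"tz":0,"roll":0},{"tx":-35,"ty":-16.5,"tz":0,"roll":0},{"tx":-35,"ty":-16.5,"tz":0,"roll":0},{"tx":-35,"ty":-16.5,"tz":0,"roll":0},{"tx":-35,"ty":-16.5,"tz":0,"roll":0},{"tx":-35,"ty":-16.5,"tz":0,"roll":0},{"tx":-35,"ty":-16.5,"tz":0,"roll":0},{"tx":-35,"ty":-16.5,"tz":0,"roll":0},{"tx":-35,"ty":-16.5,"tz":0,"roll":0},{"tx":-35,"ty":-16.5,"tz":0,"roll":0},{"tx":-35,"ty":-16.5,"tz":0,"roll":0}]' 85 20
python3 -m handwheel '[{"tx":0,"ty":0,"tz":0,"roll":-0.117},{"tx":0,"ty":0,"tz":0,"roll":-0.117},{"tx":0,"ty":0,"tz":0,"roll":-0.117},{"tx":0,"ty":0,"tz":0,"roll":0},{"tx":0,"ty":0,"tz":0,"roll":0}]' 
python3 to.py .5015 .3215 .2
python3 - <<'E'
from h import *
im,d,K,E=cam("wrist");cv2.imwrite("pics/w2.png",im[:,:,::-1]);np.savez("w2.npz",im=im,d=d,K=K,E=E)
E
```

```text
t: 1.15
tool_pos: [0.5044, 0.3231, 0.206]
tool_rot: [-0.346, -3.122, 0.0]
contact_force: [0.6, -0.3, 0.4]
opening: 0.0851
grip_force: 0.0
t: 1.57
tool_pos: [0.5032, 0.3245, 0.2059]
tool_rot: [0.199, -3.135, 0.0]
contact_force: [-0.6, -0.5, -0.3]
opening: 0.085
grip_force: 0.0
tool [0.5032 0.3245 0.2059] yaw 97.3 tiltz [-0.001 -0.    -1.   ] t 1.57 | tx ty tz mm [ 2.  -2.7  5.9] roll -0.004 F [-0.63 -0.53 -0.34] op 0.085
```

View pics/w2.png

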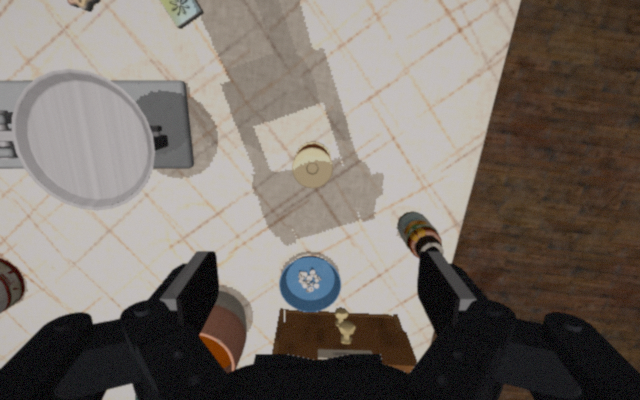

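The wrist picture shows the spool's top flange at about (313,167) and the pan's rim circle centred near (85,138); both are clear of other things.

```bash
python3 - <<'E'
from h import *
D=np.load("w2.npz");im,d,K,E=[D[k] for k in("im","d","K","E")];w=world(d,K,E)
def comp(m,box,nm):
    u0,u1,v0,v1=box;q=np.zeros(m.shape,np.uint8);q[v0:v1,u0:u1]=m[v0:v1,u0:u1];c=max(cv2.findContours(q,0,2)[0],key=cv2.contourArea);c=cv2.convexHull(c)
    e=cv2.fitEllipse(c);zs=np.median(w[q>0][:,2]);print(nm,e,"z",zs.round(4));return e,zs
e,z=comp((w[...,2]>.042)&(w[...,2]<.06),(285,345,135,195),"spool");print(ray(*e[0],K,E,z),ray(*e[0],K,E,.049))
e,z=comp((w[...,2]>.13)&(w[...,2]<.17),(0,190,50,230),"pan");print(ray(*e[0],K,E,.148), ray(*e[0],K,E,.143))
# second view: triangulate with scene
for n,box,zr in(("top",(255,278,209,231),(.042,.06)),("scene",(243,264,190,222),(.044,.06)),("top",(290,340,200,250),(.13,.17)),("scene",(255,305,175,212),(.13,.17))):
    D=np.load(n+"0.npz");w=world(D["d"],D["K"],D["E"]);e,z=comp((w[...,2]>zr[0])&(w[...,2]<zr[1]),box,n);print(ray(*e[0],D["K"],D["E"],.049 if zr[0]<.1 else .148))
E
```

```text
spool ((311.9606628417969, 167.5597686767578), (40.35124588012695, 40.8369026184082), 87.19136810302734) z 0.0488
[0.50011294 0.31948835 0.04878016] [0.50006687 0.31948612 0.049     ]
pan ((82.59970092773438, 139.14549255371094), (127.76278686523438, 154.9666290283203), 132.7837677001953) z 0.1432
[0.47949733 0.16639601 0.148     ] [0.48054905 0.1630742  0.143     ]
top ((264.235595703125, 219.81004333496094), (12.989795684814453, 13.274967193603516), 65.64682006835938) z 0.0494
[0.50212968 0.32147643 0.049     ]
scene ((251.8007354736328, 201.0590057373047), (8.196194648742676, 14.536945343017578), 83.9304428100586) z 0.0474
[0.49558404 0.31326581 0.049     ]
top ((315.05126953125, 224.78094482421875), (33.735164642333984, 33.757659912109375), 13.08368968963623) z 0.1445
[0.48360428 0.16854247 0.148     ]
scene ((281.5306091308594, 193.66661071777344), (21.450151443481445, 38.150062561035156), 86.90103912353516) z 0.1424
[0.47661938 0.15989052 0.148     ]
```

```bash
python3 to.py .5005 .32 .013
python3 -m handwheel '[{"tx":3.0,"ty":-4.0,"tz":0,"roll":0},{"tx":0,"ty":0,"tz":30,"roll":0},{"tx":0,"ty":0,"tz":30,"roll":0},{"tx":0,"ty":0,"tz":30,"roll":0},{"tx":0,"ty":0,"tz":30,"roll":0},{"tx":0,"ty":0,"tz":30,"roll":0},{"tx":0,"ty":0,"tz":20,"roll":0},{"tx":0,"ty":0,"tz":13,"roll":0},{"tx":0,"ty":0,"tz":9,"roll":0},{"tx":0,"ty":0,"tz":0,"roll":0},{"tx":0,"ty":0,"tz":0,"roll":0}]' 85 20
python3 to.py .5005 .32 .013
```

```text
tool [0.5031 0.3246 0.206 ] yaw 97.3 tiltz [-0. -0. -1.] t 1.62 | tx ty tz mm [  3.1  -4.2 193. ] roll -0.003 F [0.51 0.68 0.08] op 0.0848
t: 2.53
tool_pos: [0.5014, 0.3206, 0.0151]
tool_rot: [-0.204, 3.134, 0.001]
contact_force: [0.7, -0.1, 0.5]
opening: 0.0849
grip_force: 0.0
tool [0.5014 0.3206 0.0151] yaw 97.4 tiltz [ 0.001  0.    -1.   ] t 2.53 | tx ty tz mm [ 1.  -0.4  2.1] roll -0.001 F [ 0.71 -0.12  0.48] op 0.0849
```

```bash

python3 -m handwheel '[{"tx":0,"ty":0,"tz":0,"roll":0},{"tx":0,"ty":0,"tz":0,"roll":0},{"tx":0,"ty":0,"tz":0,"roll":0},{"tx":0,"ty":0,"tz":0,"roll":0},{"tx":0,"ty":0,"tz":0,"roll":0},{"tx":0,"ty":0,"tz":0,"roll":0},{"tx":0,"ty":0,"tz":0,"roll":0},{"tx":0,"ty":0,"tz":0,"roll":0},{"tx":0,"ty":0,"tz":0,"roll":0},{"tx":0,"ty":0,"tz":0,"roll":0}]' 20 22
python3 -m handwheel '[{"tx":0,"ty":0,"tz":-8,"roll":0},{"tx":0,"ty":0,"tz":-16,"roll":0},{"tx":0,"ty":0,"tz":-25,"roll":0},{"tx":0,"ty":0,"tz":-25,"roll":0},{"tx":0,"ty":0,"tz":-25,"roll":0},{"tx":0,"ty":0,"tz":-25,"roll":0},{"tx":0,"ty":0,"tz":-25,"roll":0},{"tx":0,"ty":0,"tz":-20,"roll":0},{"tx":0,"ty":0,"tz":-8,"roll":0},{"tx":0,"ty":0,"tz":0,"roll":0},{"tx":0,"ty":0,"tz":0,"roll":0}]' 
python3 to.py .481 .166 .185
python3 - <<'E'
from h import *
im,d,K,E=cam("wrist");cv2.imwrite("pics/w3.png",im[:,:,::-1]);np.savez("w3.npz",im=im,d=d,K=K,E=E)
E
```

```text
t: 3.37
tool_pos: [0.5017, 0.3206, 0.0156]
tool_rot: [-0.204, 3.133, 0.001]
contact_force: [-0.9, -1.0, 5.1]
opening: 0.0383
grip_force: 22.0
t: 4.28
tool_pos: [0.5004, 0.3201, 0.1904]
tool_rot: [0.204, -3.134, 0.001]
contact_force: [-0.5, 0.4, -1.2]
opening: 0.0385
grip_force: 22.4
tool [0.5004 0.3201 0.1904] yaw 97.5 tiltz [-0.001 -0.    -1.   ] t 4.28 | tx ty tz mm [  39.3 -150.3    5.5] roll -0.001 F [-0.52  0.38 -1.2 ] op 0.0385
```

View pics/w3.png

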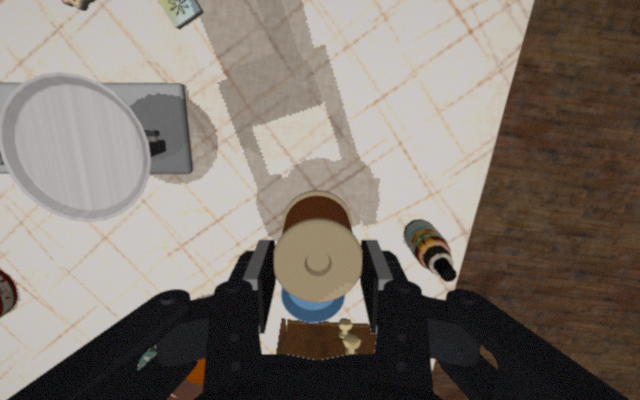

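The spool hangs upright between the pads, its top flange centred near (318,261); the pan is clear at (78,146).

```bash

python3 - <<'E'
from h import *
D=np.load("w3.npz");im,d,K,E=[D[k] for k in("im","d","K","E")];w=world(d,K,E)
q=np.zeros(d.shape,bool);q[225:298,280:355]=1
p=w[q&(w[...,2]>.19)];z=np.median(p[:,2]);p=p[abs(p[:,2]-z)<.006];print("top z",z,"centre",(p.min(0)+p.max(0))/2,np.ptp(p,0))
E
python3 -m handwheel '[{"tx":4,"ty":-15,"tz":0,"roll":0},{"tx":5,"ty":-20,"tz":0,"roll":0},{"tx":6,"ty":-20,"tz":0,"roll":0},{"tx":6,"ty":-20,"tz":0,"roll":0},{"tx":6,"ty":-20,"tz":0,"roll":0},{"tx":6,"ty":-20,"tz":0,"roll":0},{"tx":4,"ty":-20,"tz":0,"roll":0},{"tx":2,"ty":-15,"tz":0,"roll":0},{"tx":0,"ty":0,"tz":0,"roll":0},{"tx":0,"ty":0,"tz":0,"roll":0}]'
python3 to.py .481 .166 .185
python3 - <<'E'
from h import *
im,d,K,E=cam("wrist");w=world(d,K,E)
z=w[...,2];m=((z>.138)&(z<.156)).astype(np.uint8)
p=w[m>0];print("pan floor z",np.median(p[:,2]),"x",p[:,0].min(),p[:,0].max(),"y",p[:,1].min(),p[:,1].max())
# circle fit to rim via top pts
for n in("top","scene"):
    im2,d2,K2,E2=cam(n)
    if n=="top":cv2.imwrite("pics/t1.png",cv2.resize(im2[150:290,200:360,::-1],None,fx=4,fy=4))
    w2=world(d2,K2,E2);s=(w2[...,2]>.2)&(w2[...,2]<.225)&(abs(w2[...,0]-.48)<.03)&(abs(w2[...,1]-.166)<.03)
    if s.any():print(n,w2[s].min(0),w2[s].max(0))
cv2.imwrite("pics/w4.png",im[:,:,::-1])
E
```

```text
top z 0.22369994043819424 centre [0.49888789 0.32088897 0.22240161] [0.0372493  0.03531706 0.00667887]
t: 5.17
tool_pos: [0.4807, 0.1655, 0.1897]
tool_rot: [0.201, -3.133, 0.0]
contact_force: [-0.9, -0.3, -1.7]
opening: 0.0385
grip_force: 22.5
tool [0.4807 0.1655 0.1897] yaw 97.4 tiltz [-0.003 -0.    -1.   ] t 5.17 | tx ty tz mm [-0.3  0.5  4.7] roll -0.003 F [-0.93 -0.32 -1.67] op 0.0385
pan floor z 0.1432838026608659 x 0.43608929062462554 0.5111297125923934 y 0.11993580043053653 0.2131296917772117
scene [0.45783599 0.13633891 0.20004109] [0.49173024 0.19120279 0.22498388]
```

View pics/w4.png

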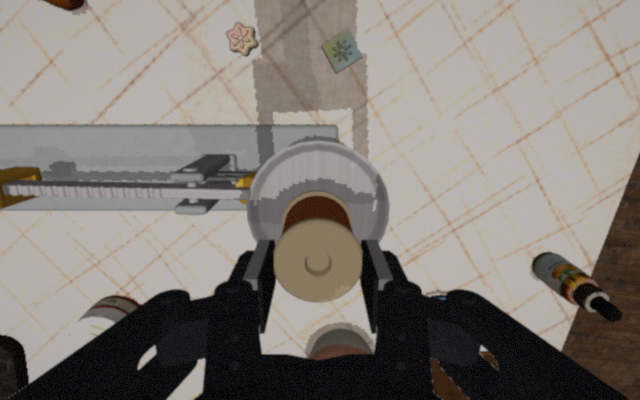

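The spool hangs centrally over the pan (rim circle spans columns 248–388, floor z ≈ 0.143). I'll lower it about 31 mm, slowing at the end.

```bash

python3 -m handwheel '[{"tx":-2,"ty":0.5,"tz":5,"roll":0},{"tx":0,"ty":0,"tz":8,"roll":0},{"tx":0,"ty":0,"tz":7,"roll":0},{"tx":0,"ty":0,"tz":4,"roll":0},{"tx":0,"ty":0,"tz":2,"roll":0},{"tx":0,"ty":0,"tz":1,"roll":0},{"tx":0,"ty":0,"tz":1,"roll":0},{"tx":0,"ty":0,"tz":0.5,"roll":0},{"tx":0,"ty":0,"tz":0.5,"roll":0},{"tx":0,"ty":0,"tz":0.5,"roll":0},{"tx":0,"ty":0,"tz":0,"roll":0},{"tx":0,"ty":0,"tz":0,"roll":0}]'
python3 to.py .4825 .166 .158
python3 - <<'E'
from h import *
im,d,K,E=cam("scene");w=world(d,K,E);r=w[175:215,255:305].reshape(-1,3)
np.savez("s2.npz",im=im,d=d,K=K,E=E)
cv2.imwrite("pics/s2.png",cv2.resize(im[130:310,210:430,::-1],None,fx=3.3,fy=3.3))
E
```

```text
t: 6.32
tool_pos: [0.4837, 0.1672, 0.162]
tool_rot: [-0.204, 3.135, -0.0]
contact_force: [0.3, 1.1, -0.7]
opening: 0.0387
grip_force: 22.5
tool [0.4837 0.1672 0.162 ] yaw 97.5 tiltz [ 0.  0. -1.] t 6.32 | tx ty tz mm [ 1.3 -1.1  4. ] roll -0.001 F [ 0.29  1.11 -0.71] op 0.0387
```

View pics/s2.png

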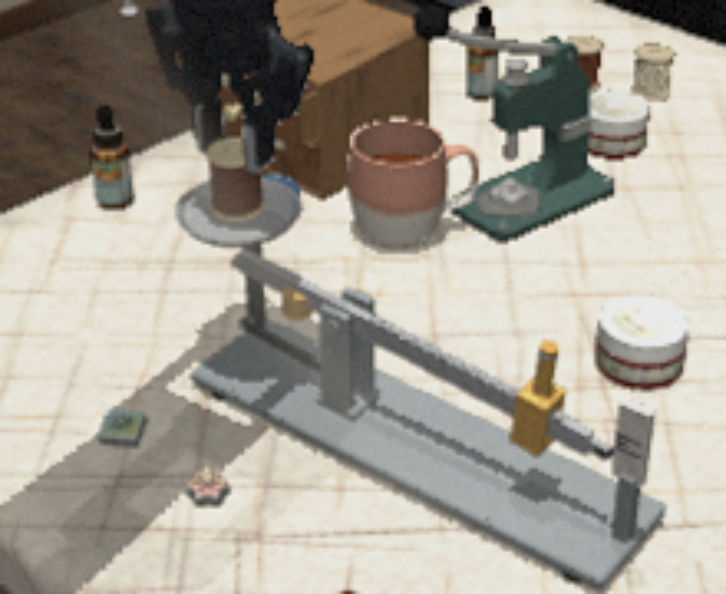

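The spool hangs just above the pan with no contact force yet; about 3 mm remain.

```bash

python3 -m handwheel '[{"tx":0.5,"ty":-0.5,"tz":1,"roll":0},{"tx":0,"ty":0,"tz":0.5,"roll":0},{"tx":0,"ty":0,"tz":0.5,"roll":0},{"tx":0,"ty":0,"tz":0.5,"roll":0},{"tx":0,"ty":0,"tz":0.5,"roll":0},{"tx":0,"ty":0,"tz":0.5,"roll":0},{"tx":0,"ty":0,"tz":0.3,"roll":0},{"tx":0,"ty":0,"tz":0,"roll":0},{"tx":0,"ty":0,"tz":0,"roll":0}]'
python3 - <<'E'
from h import *
im,d,K,E=cam("wrist");w=world(d,K,E)
z=w[...,2];m=((z>.13)&(z<.146));m[:,:240]=0;m[260:]=0;p=w[m];print("pan floor z",np.median(p[:,2]),len(p))
q=np.zeros(d.shape,bool);q[225:298,280:355]=1
p=w[q&(z>.16)];print("spool top",np.median(p[:,2]),np.median(p,0))
E
```

```text
t: 7.12
tool_pos: [0.4833, 0.1667, 0.1582]
tool_rot: [-0.204, 3.135, 0.0]
contact_force: [-0.5, 0.6, -0.5]
opening: 0.0383
grip_force: 22.6
pan floor z 0.14264934948873068 8734
spool top 0.19154585659715231 [0.48104707 0.16703909 0.19154586]
```

```bash

python3 -m handwheel '[{"tx":0,"ty":0,"tz":0.5,"roll":0},{"tx":0,"ty":0,"tz":0.5,"roll":0},{"tx":0,"ty":0,"tz":0,"roll":0}]'
python3 -m handwheel '[{"tx":0,"ty":0,"tz":0,"roll":0},{"tx":0,"ty":0,"tz":0,"roll":0},{"tx":0,"ty":0,"tz":0,"roll":0},{"tx":0,"ty":0,"tz":0,"roll":0}]' 60
python3 -m handwheel '[{"tx":0,"ty":0,"tz":-8,"roll":0},{"tx":0,"ty":0,"tz":-20,"roll":0},{"tx":0,"ty":0,"tz":-25,"roll":0},{"tx":0,"ty":0,"tz":-25,"roll":0},{"tx":0,"ty":0,"tz":-15,"roll":0},{"tx":0,"ty":0,"tz":0,"roll":0}]' 
python3 - <<'E'
from h import *
im,d,K,E=cam("wrist");cv2.imwrite("pics/w5.png",im[:,:,::-1]);w=world(d,K,E);np.savez("w5.npz",im=im,d=d,K=K,E=E)
z=w[...,2];m=(z>.183)&(z<.2);m[300:]=0;p=w[m];print("spool top",len(p),(p.min(0)+p.max(0))/2,np.ptp(p,0),np.median(p,0))
m=(z>.13)&(z<.15)&(np.hypot(w[...,0]-.482,w[...,1]-.166)<.06);p=w[m];print("pan",(p.min(0)+p.max(0))/2,np.ptp(p,0),np.median(p,0))
E
```

```text
t: 7.42
tool_pos: [0.4831, 0.1668, 0.1569]
tool_rot: [-0.204, 3.135, 0.0]
contact_force: [0.1, -0.0, -0.1]
opening: 0.0385
grip_force: 22.6
t: 7.75
tool_pos: [0.4832, 0.1667, 0.157]
tool_rot: [0.204, -3.135, 0.0]
contact_force: [0.5, 0.1, 0.3]
opening: 0.0604
grip_force: 0.0
t: 8.25
tool_pos: [0.4854, 0.1671, 0.2556]
tool_rot: [-0.204, 3.126, 0.002]
contact_force: [0.4, -0.4, 0.6]
opening: 0.0598
grip_force: 0.0
spool top 2404 [0.48216409 0.16683847 0.19038546] [0.04020927 0.0395694  0.0067631 ] [0.4814047  0.16672168 0.19175095]
pan [0.48221455 0.16652677 0.14515571] [0.09242544 0.09266136 0.00968179] [0.47213891 0.16428219 0.14355712]
```

View pics/w5.png

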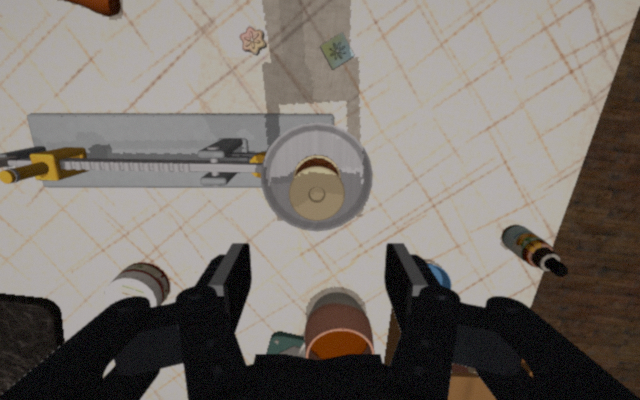

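The spool stands centred on the pan, released (top flange at (317,193)). Its post lies at the far left, (5–50,170). Next, over the poise.

```bash

python3 to.py .5165 -.0925 .235
python3 -m handwheel '[{"tx":0,"ty":-15,"tz":0,"roll":0},{"tx":0,"ty":-26,"tz":0,"roll":0},{"tx":0,"ty":-30,"tz":4,"roll":0},{"tx":0,"ty":-30,"tz":4,"roll":0},{"tx":0,"ty":-30,"tz":4,"roll":0},{"tx":0,"ty":-30,"tz":4,"roll":0},{"tx":0,"ty":-30,"tz":4,"roll":0},{"tx":0,"ty":-30,"tz":0,"roll":0},{"tx":0,"ty":-25,"tz":0,"roll":0},{"tx":0,"ty":-14,"tz":0,"roll":0},{"tx":0,"ty":0,"tz":0,"roll":0},{"tx":0,"ty":0,"tz":0,"roll":0}]' 36
cat > look.py <<'E'
from h import *
import sys
im,d,K,E=cam("wrist")
if len(sys.argv)>1: cv2.imwrite(f"pics/{sys.argv[1]}.png",im[:,:,::-1])
w=world(d,K,E);hs=cv2.cvtColor(im,cv2.COLOR_RGB2HSV);y=(hs[...,0]>12)&(hs[...,0]<32)&(hs[...,1]>120)
c=np.array([.495,.0675]);ax=np.array([.1305,-.9914]);s=(w[...,:2]-c)@ax;l=(w[...,:2]-c)@np.array([.9914,.1305])
m=y&(abs(l)<.03)&(s>.02)&(s<.19)&(w[...,2]>.08)
p=w[m];zt=np.percentile(p[:,2],99);q=m&(w[...,2]>zt-.003)
print("n",m.sum(),"post top z",zt.round(4),"mid",((w[q].min(0)+w[q].max(0))/2).round(4),"s",((s[q].min()+s[q].max())/2).round(4),"ext",np.ptp(w[q],0).round(4),"l",np.median(l[q]).round(4))
E
python3 look.py w6; python3 to.py .5165 -.0925 .135
```

```text
tool [0.4844 0.1669 0.2529] yaw 97.5 tiltz [ 0.005  0.001 -1.   ] t 8.3 | tx ty tz mm [   2.  -261.4   17.8] roll -0.001 F [-0.23  0.2  -0.76] op 0.06
t: 9.3
tool_pos: [0.5164, -0.091, 0.2288]
tool_rot: [0.202, -3.133, -0.002]
contact_force: [-0.8, 0.7, -0.0]
opening: 0.0364
grip_force: 0.0
n 1416 post top z 0.3474 mid [ 0.4983 -0.0929  0.3467] s 0.1595 ext [0.0087 0.0414 0.0045] l -0.0183
tool [ 0.5165 -0.0904  0.2291] yaw 97.5 tiltz [-0.001  0.001 -1.   ] t 9.35 | tx ty tz mm [ 0.2 -2.2 94.1] roll -0.001 F [ 0.25 -0.44  0.2 ] op 0.0362
```

View pics/w6.png

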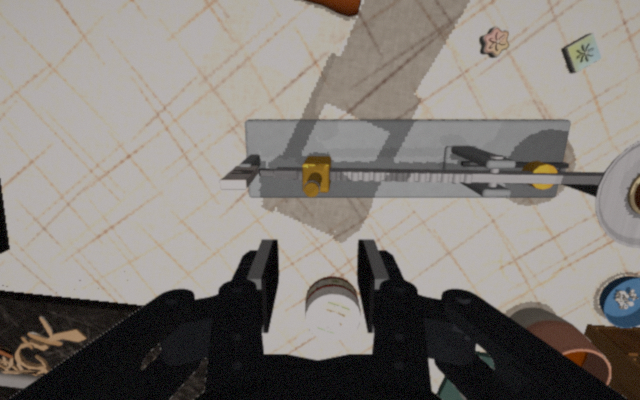

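The post's top is at (313,187), the beam runs along row ~175, the index plate is at (240,178); pointing fine. My filter caught gripper pixels, so I cap z.

```bash

sed -i 's/(w\[...,2\]>.08)/(w[...,2]>.08)\&(w[...,2]<.19)/' look.py
cat >> look.py <<'E'
b=(abs(l)<.0035)&(s>.03)&(s<.20)&(w[...,2]>.07)&(w[...,2]<.13)&(~y)
if b.sum()>50:
    f=np.polyfit(s[b],w[...,2][b],1);r=w[...,2][b]-np.polyval(f,s[b]);k=abs(r)<.004;f=np.polyfit(s[b][k],w[...,2][b][k],1);print("beam slope",f.round(4),k.sum(),"zpivot",f[1].round(4))
pn=(np.hypot(w[...,0]-.482,w[...,1]-.1665)<.045)&(np.hypot(w[...,0]-.482,w[...,1]-.1665)>.024)&(w[...,2]>.12)&(w[...,2]<.155)
if pn.sum()>50:
    zz=np.median(w[...,2][pn]);print("pan z",zz.round(4),"tilt~",((.135-zz)/.1).round(4),pn.sum())
E
python3 look.py; python3 to.py .5165 -.0925 .13
```

```text
n 867 post top z 0.143 mid [ 0.5159 -0.0953  0.1419] s 0.1642 ext [0.0115 0.011  0.0038] l -0.0009
beam slope [-0.0844  0.1053] 1218 zpivot 0.1053
pan z 0.1432 tilt~ -0.0821 2548
tool [ 0.5166 -0.09    0.2294] yaw 97.5 tiltz [-0.001  0.001 -1.   ] t 9.4 | tx ty tz mm [ 0.4 -2.5 99.4] roll 0.0 F [ 0.2   0.29 -0.06] op 0.0362
```

```bash

python3 -m handwheel '[{"tx":1,"ty":-4.5,"tz":10,"roll":0},{"tx":0,"ty":0,"tz":22,"roll":0},{"tx":0,"ty":0,"tz":25,"roll":0},{"tx":0,"ty":0,"tz":15,"roll":0},{"tx":0,"ty":0,"tz":4,"roll":0},{"tx":0,"ty":0,"tz":0,"roll":0}]' 30
python3 look.py
python3 to.py .5157 -.0945 .125
```

```text
t: 9.9
tool_pos: [0.5152, -0.0947, 0.1518]
tool_rot: [0.206, -3.131, -0.002]
contact_force: [-0.9, 0.5, -0.3]
opening: 0.0297
grip_force: 0.0
n 1665 post top z 0.1431 mid [ 0.5121 -0.0951  0.1634] s 0.1624 ext [0.0196 0.0314 0.0466] l -0.001
beam slope [-0.0842  0.1053] 2033 zpivot 0.1053
tool [ 0.5162 -0.0951  0.1536] yaw 97.5 tiltz [-0.001  0.    -1.   ] t 9.95 | tx ty tz mm [ 0.4  0.7 28.6] roll 0.0 F [-0.75 -0.49  0.93] op 0.0303
```

```bash

python3 -m handwheel '[{"tx":0,"ty":0,"tz":10,"roll":0},{"tx":0,"ty":0,"tz":12,"roll":0},{"tx":0,"ty":0,"tz":6,"roll":0},{"tx":0,"ty":0,"tz":0,"roll":0},{"tx":0,"ty":3,"tz":0,"roll":0},{"tx":0,"ty":3,"tz":0,"roll":0},{"tx":0,"ty":2,"tz":0,"roll":0},{"tx":0,"ty":2,"tz":0,"roll":0},{"tx":0,"ty":2,"tz":0,"roll":0},{"tx":0,"ty":2,"tz":0,"roll":0},{"tx":0,"ty":2,"tz":0,"roll":0},{"tx":0,"ty":2,"tz":0,"roll":0}]'
python3 to.py .5157 -.0945 .125
```

```text
t: 10.95
tool_pos: [0.5142, -0.0776, 0.1261]
tool_rot: [-0.204, 3.135, -0.0]
contact_force: [-0.2, -0.0, 0.7]
opening: 0.03
grip_force: 0.0
tool [ 0.5142 -0.0776  0.1261] yaw 97.5 tiltz [ 0. -0. -1.] t 10.95 | tx ty tz mm [  0.7 -16.9   1.1] roll -0.001 F [-0.21 -0.01  0.7 ] op 0.03
```

```bash

python3 -m handwheel '[{"tx":0,"ty":2,"tz":0,"roll":0},{"tx":0,"ty":2,"tz":0,"roll":0},{"tx":0,"ty":2,"tz":0,"roll":0},{"tx":0,"ty":2,"tz":0,"roll":0},{"tx":0,"ty":2,"tz":0,"roll":0},{"tx":0,"ty":2,"tz":0,"roll":0},{"tx":0,"ty":2,"tz":0,"roll":0},{"tx":0,"ty":2,"tz":0,"roll":0},{"tx":0,"ty":2,"tz":0,"roll":0},{"tx":0,"ty":0,"tz":0,"roll":0}]'
python3 -m handwheel '[{"tx":0,"ty":-4,"tz":0,"roll":0},{"tx":0,"ty":-3,"tz":0,"roll":0},{"tx":0,"ty":0,"tz":-25,"roll":0},{"tx":0,"ty":0,"tz":-35,"roll":0},{"tx":0,"ty":0,"tz":-35,"roll":0},{"tx":0,"ty":0,"tz":0,"roll":0},{"tx":0,"ty":0,"tz":0,"roll":0},{"tx":0,"ty":0,"tz":0,"roll":0}]'
python3 look.py;python3 to.py .5157 -.0945 .125
```

```text
t: 11.78
tool_pos: [0.5118, -0.0597, 0.126]
tool_rot: [0.205, -3.135, -0.0]
contact_force: [0.4, -0.6, 0.1]
opening: 0.0299
grip_force: 0.0
t: 12.45
tool_pos: [0.5126, -0.0673, 0.2206]
tool_rot: [0.204, -3.135, 0.0]
contact_force: [0.9, -0.1, 0.5]
opening: 0.0301
grip_force: 0.0
n 950 post top z 0.1428 mid [ 0.5158 -0.0949  0.1418] s 0.1637 ext [0.0113 0.0113 0.0032] l -0.001
beam slope [-0.0854  0.1054] 1264 zpivot 0.1054
pan z 0.1432 tilt~ -0.0823 3833
tool [ 0.512  -0.067   0.2195] yaw 97.4 tiltz [-0.002  0.001 -1.   ] t 12.5 | tx ty tz mm [ -0.3 -27.8  94.5] roll -0.001 F [-0.62  0.36 -0.32] op 0.0303
```

```bash

python3 - <<'E'
from h import *
for n in["w3","w5"]:
    D=np.load(n+".npz") ;d,K=D["d"],D["K"];C=np.array(optics.camera_params("wrist")["tool_from_camera"]);w=world(d,K,C)
    m=(abs(w[...,1])<.06)&(abs(w[...,1])>.0195)&(abs(w[...,0])<.02)&(w[...,2]>-.06)&(w[...,2]<.012)
    p=w[m];print(n,len(p),"z pct",np.percentile(p[:,2],[50,90,98,100]).round(4),"x",np.percentile(p[:,0],[2,50,98]).round(4))
im,d,K,E=cam("wrist");C=np.array(optics.camera_params("wrist")["tool_from_camera"]);w=world(d,K,C)
m=(abs(w[...,1])<.06)&(abs(w[...,0])<.04)&(w[...,2]>-.09)&(w[...,2]<.02);p=w[m];print(len(p))
for sgn in(1,-1):
    q=p[(p[:,1]*sgn>0)];k=np.argsort(q[:,2])[-300:];print(q[k].mean(0).round(4),q[:,2].max().round(4),q[k][:,1].min().round(4),q[k][:,1].max().round(4))
print(ctrl.get_obs()["t"])
E
```

```text
w3 2402 z pct [-0.047  -0.0348 -0.0313  0.0119] x [-0.009   0.0075  0.0114]
w5 3516 z pct [-0.0485 -0.0362 -0.032  -0.029 ] x [-0.01    0.0069  0.0114]
18057
[ 0.0053  0.0191 -0.0329] -0.0252 0.0157 0.0292
[ 0.0054 -0.0176 -0.033 ] -0.0252 -0.0276 -0.014
12.55
```

```bash

cat > tips.py <<'E'
from h import *
o=ctrl.get_obs();im,d,K,E=cam("wrist");C=np.array(optics.camera_params("wrist")["tool_from_camera"]);w=world(d,K,C)
m=(abs(w[...,1])<.06)&(abs(w[...,0])<.04)&(w[...,2]>-.12)&(w[...,2]<.02)&(d>0)
print("open",o["opening"],"n",m.sum())
for r in range(np.where(m.any(1))[0][0],400,8):
    c=np.where(m[r])[0]
    if len(c):p=w[r][c];print(r,c[0],c[-1],"x",p[:,0].min().round(3),p[:,0].max().round(3),"|y|",abs(p[:,1]).min().round(3),abs(p[:,1]).max().round(3),"z",p[:,2].min().round(3),p[:,2].max().round(3))
    if r>330:break
E
python3 tips.py
python3 -m handwheel '[{"tx":0,"ty":0,"tz":0,"roll":0},{"tx":0,"ty":0,"tz":0,"roll":0},{"tx":0,"ty":0,"tz":0,"roll":0},{"tx":0,"ty":0,"tz":0,"roll":0}]' 0
python3 tips.py
```

```text
open 0.029735623039277796 n 45793
239 269 366 x 0.01 0.011 |y| 0.014 0.022 z -0.031 -0.028
247 266 369 x 0.006 0.011 |y| 0.014 0.022 z -0.039 -0.027
255 250 385 x 0.002 0.012 |y| 0.014 0.029 z -0.047 -0.028
263 246 389 x -0.003 0.012 |y| 0.014 0.029 z -0.054 -0.025
271 243 392 x -0.006 0.012 |y| 0.014 0.029 z -0.06 -0.027
279 240 395 x -0.01 0.014 |y| 0.014 0.027 z -0.069 -0.027
287 229 406 x -0.009 0.014 |y| 0.014 0.029 z -0.074 -0.036
295 167 468 x -0.01 0.014 |y| 0.014 0.047 z -0.078 -0.042
303 155 480 x -0.011 0.013 |y| 0.014 0.049 z -0.081 -0.045
311 143 492 x -0.009 0.017 |y| 0.013 0.051 z -0.09 -0.053
319 131 504 x -0.01 0.018 |y| 0.012 0.052 z -0.095 -0.056
327 119 516 x -0.011 0.018 |y| 0.012 0.054 z -0.098 -0.06
335 106 529 x -0.006 0.018 |y| 0.011 0.056 z -0.101 -0.07
t: 12.93
tool_pos: [0.5126, -0.0669, 0.2206]
tool_rot: [0.204, -3.134, -0.0]
contact_force: [0.1, -0.1, 0.6]
opening: 0.0001
grip_force: 0.0
open 0.0001472672883173987 n 46351
238 303 332 x 0.01 0.011 |y| 0.0 0.007 z -0.03 -0.027
246 302 333 x 0.01 0.011 |y| 0.0 0.007 z -0.038 -0.036
254 286 349 x 0.006 0.011 |y| 0.0 0.014 z -0.045 -0.035
262 284 351 x 0.007 0.012 |y| 0.0 0.014 z -0.052 -0.043
270 283 352 x 0.006 0.012 |y| 0.0 0.014 z -0.059 -0.049
278 281 354 x 0.006 0.014 |y| 0.0 0.014 z -0.068 -0.055
286 235 400 x 0.007 0.014 |y| 0.0 0.028 z -0.073 -0.062
294 213 422 x 0.004 0.014 |y| 0.0 0.034 z -0.077 -0.062
302 198 437 x 0.001 0.013 |y| 0.0 0.036 z -0.08 -0.062
310 182 453 x -0.003 0.013 |y| 0.0 0.04 z -0.084 -0.062
318 167 468 x -0.006 0.018 |y| 0.0 0.043 z -0.094 -0.062
326 151 484 x -0.009 0.018 |y| 0.0 0.045 z -0.097 -0.062
334 136 499 x -0.006 0.018 |y| 0.001 0.048 z -0.1 -0.071
```

The finger tips sit about 27 mm behind the reported TCP (depth at rows 238+, confirmed by the sweep passing over the post), so I need to go about 25 mm lower.

```bash

python3 -m handwheel '[{"tx":0,"ty":-14,"tz":0,"roll":0},{"tx":0,"ty":-13.5,"tz":0,"roll":0},{"tx":0,"ty":0,"tz":20,"roll":0},{"tx":0,"ty":0,"tz":25,"roll":0},{"tx":0,"ty":0,"tz":25,"roll":0},{"tx":0,"ty":0,"tz":20,"roll":0},{"tx":0,"ty":0,"tz":12,"roll":0},{"tx":0,"ty":0,"tz":8,"roll":0},{"tx":0,"ty":0,"tz":5,"roll":0},{"tx":0,"ty":0,"tz":4,"roll":0},{"tx":0,"ty":0,"tz":0,"roll":0},{"tx":0,"ty":0,"tz":0,"roll":0}]' 31
python3 to.py .5157 -.0945 .100
```

```text
t: 13.98
tool_pos: [0.517, -0.0945, 0.103]
tool_rot: [-0.204, 3.133, -0.001]
contact_force: [-0.4, -0.5, 0.2]
opening: 0.0308
grip_force: 0.0
tool [ 0.517  -0.0945  0.103 ] yaw 97.5 tiltz [ 0.002 -0.001 -1.   ] t 13.98 | tx ty tz mm [1.3 0.2 3. ] roll -0.001 F [-0.4  -0.51  0.2 ] op 0.0308
```

```bash

python3 -m handwheel '[{"tx":1,"ty":2,"tz":2,"roll":0},{"tx":0,"ty":2,"tz":0,"roll":0},{"tx":0,"ty":2,"tz":0,"roll":0},{"tx":0,"ty":1.5,"tz":0,"roll":0},{"tx":0,"ty":1.5,"tz":0,"roll":0},{"tx":0,"ty":1.5,"tz":0,"roll":0},{"tx":0,"ty":1.5,"tz":0,"roll":0},{"tx":0,"ty":1.5,"tz":0,"roll":0},{"tx":0,"ty":0,"tz":0,"roll":0}]'
python3 look.py
python3 to.py .5157 -.0945 .100
```

```text
t: 14.73
tool_pos: [0.5135, -0.0803, 0.0999]
tool_rot: [-0.205, 3.135, 0.002]
contact_force: [0.7, 0.2, 1.3]
opening: 0.0308
grip_force: 0.1
n 3259 post top z 0.1753 mid [ 0.5112 -0.0756  0.181 ] s 0.1427 ext [0.0335 0.0914 0.0167] l -0.0127
beam slope [-0.0851  0.1053] 3182 zpivot 0.1053
tool [ 0.5134 -0.0803  0.0998] yaw 97.5 tiltz [-0.     0.001 -1.   ] t 14.78 | tx ty tz mm [ -0.4 -14.4  -0.2] roll -0.001 F [-0.26 -1.29  0.62] op 0.0313
```

```bash

python3 -m handwheel '[{"tx":0,"ty":2,"tz":0,"roll":0},{"tx":0,"ty":2,"tz":0,"roll":0},{"tx":0,"ty":2,"tz":0,"roll":0},{"tx":0,"ty":2,"tz":0,"roll":0},{"tx":0,"ty":2,"tz":0,"roll":0},{"tx":0,"ty":2,"tz":0,"roll":0},{"tx":0,"ty":2,"tz":0,"roll":0},{"tx":0,"ty":2,"tz":0,"roll":0},{"tx":0,"ty":2,"tz":0,"roll":0},{"tx":0,"ty":2,"tz":0,"roll":0},{"tx":0,"ty":0,"tz":0,"roll":0}]'
python3 -m handwheel '[{"tx":0,"ty":-3,"tz":0,"roll":0},{"tx":0,"ty":-3,"tz":0,"roll":0},{"tx":0,"ty":0,"tz":-25,"roll":0},{"tx":0,"ty":0,"tz":-35,"roll":0},{"tx":0,"ty":0,"tz":-35,"roll":0},{"tx":0,"ty":0,"tz":-25,"roll":0},{"tx":0,"ty":0,"tz":0,"roll":0},{"tx":0,"ty":0,"tz":0,"roll":0},{"tx":0,"ty":0,"tz":0,"roll":0},{"tx":0,"ty":0,"tz":0,"roll":0}]'
python3 look.py;python3 to.py .5157 -.0945 .1
```

```text
t: 15.7
tool_pos: [0.5108, -0.0602, 0.0998]
tool_rot: [0.205, -3.135, -0.003]
contact_force: [-1.1, 0.8, 0.1]
opening: 0.0308
grip_force: 0.0
t: 16.53
tool_pos: [0.5107, -0.0669, 0.2178]
tool_rot: [0.204, -3.132, -0.002]
contact_force: [0.6, -0.4, 1.0]
opening: 0.0308
grip_force: 0.0
n 975 post top z 0.1468 mid [ 0.5119 -0.065   0.1457] s 0.1336 ext [0.011  0.0113 0.0037] l -0.0009
beam slope [-0.0729  0.1053] 1274 zpivot 0.1053
pan z 0.1421 tilt~ -0.0713 3813
tool [ 0.5107 -0.0668  0.2177] yaw 97.5 tiltz [-0.004  0.001 -1.   ] t 16.58 | tx ty tz mm [ -1.8 -28.3 117.7] roll -0.001 F [-0.57  0.06 -0.9 ] op 0.0309
```

```bash

python3 -m handwheel '[{"tx":-1,"ty":-1,"tz":0,"roll":0},{"tx":0,"ty":0,"tz":0,"roll":0},{"tx":0,"ty":0,"tz":0,"roll":0},{"tx":0,"ty":0,"tz":0,"roll":0},{"tx":0,"ty":0,"tz":0,"roll":0},{"tx":0,"ty":0,"tz":0,"roll":0}]'
python3 look.py;python3 to.py .5115 -.065 .104
```

```text
t: 17.08
tool_pos: [0.5129, -0.0679, 0.22]
tool_rot: [0.204, -3.135, 0.0]
contact_force: [0.2, -0.8, -0.7]
opening: 0.0308
grip_force: 0.0
n 963 post top z 0.1468 mid [ 0.5117 -0.065   0.146 ] s 0.1335 ext [0.0105 0.0114 0.004 ] l -0.0009
beam slope [-0.0724  0.1052] 1276 zpivot 0.1052
pan z 0.1421 tilt~ -0.0709 3781
tool [ 0.5129 -0.0679  0.2201] yaw 97.5 tiltz [ 0. -0. -1.] t 17.13 | tx ty tz mm [  1.    3.1 116.1] roll -0.001 F [-0.09  0.24 -0.3 ] op 0.0308
```

```bash

python3 -m handwheel '[{"tx":1,"ty":3,"tz":20,"roll":0},{"tx":0,"ty":0,"tz":25,"roll":0},{"tx":0,"ty":0,"tz":25,"roll":0},{"tx":0,"ty":0,"tz":20,"roll":0},{"tx":0,"ty":0,"tz":12,"roll":0},{"tx":0,"ty":0,"tz":8,"roll":0},{"tx":0,"ty":0,"tz":6,"roll":0},{"tx":0,"ty":0,"tz":0,"roll":0},{"tx":0,"ty":2.5,"tz":0,"roll":0},{"tx":0,"ty":2.5,"tz":0,"roll":0},{"tx":0,"ty":2,"tz":0,"roll":0},{"tx":0,"ty":1.5,"tz":0,"roll":0}]'
python3 -m handwheel '[{"tx":0,"ty":1.5,"tz":0,"roll":0},{"tx":0,"ty":1.5,"tz":0,"roll":0},{"tx":0,"ty":1.5,"tz":0,"roll":0},{"tx":0,"ty":1.5,"tz":0,"roll":0},{"tx":0,"ty":1.5,"tz":0,"roll":0},{"tx":0,"ty":1.5,"tz":0,"roll":0},{"tx":0,"ty":1.5,"tz":0,"roll":0},{"tx":0,"ty":1.5,"tz":0,"roll":0},{"tx":0,"ty":1.5,"tz":0,"roll":0},{"tx":0,"ty":1.5,"tz":0,"roll":0},{"tx":0,"ty":1.5,"tz":0,"roll":0},{"tx":0,"ty":0,"tz":0,"roll":0}]'
python3 -m handwheel '[{"tx":0,"ty":-3,"tz":0,"roll":0},{"tx":0,"ty":-3,"tz":0,"roll":0},{"tx":0,"ty":0,"tz":-20,"roll":0},{"tx":0,"ty":0,"tz":-35,"roll":0},{"tx":0,"ty":0,"tz":-35,"roll":0},{"tx":0,"ty":0,"tz":-25,"roll":0},{"tx":0,"ty":0,"tz":0,"roll":0},{"tx":0,"ty":0,"tz":0,"roll":0},{"tx":0,"ty":0,"tz":0,"roll":0},{"tx":0,"ty":0,"tz":0,"roll":0},{"tx":0,"ty":0,"tz":0,"roll":0},{"tx":0,"ty":0,"tz":0,"roll":0}]'
python3 -m handwheel '[{"tx":0,"ty":0,"tz":0,"roll":0},{"tx":0,"ty":0,"tz":0,"roll":0},{"tx":0,"ty":0,"tz":0,"roll":0},{"tx":0,"ty":0,"tz":0,"roll":0},{"tx":0,"ty":0,"tz":0,"roll":0},{"tx":0,"ty":0,"tz":0,"roll":0}]'
python3 look.py;python3 to.py .5115 -.065 .104
```

```text
t: 18.13
tool_pos: [0.511, -0.0565, 0.105]
tool_rot: [-0.205, 3.133, -0.001]
contact_force: [0.0, 0.1, 0.9]
opening: 0.031
grip_force: 0.0
t: 19.13
tool_pos: [0.5082, -0.0397, 0.1039]
tool_rot: [-0.204, 3.135, 0.002]
contact_force: [-0.1, -0.6, 0.4]
opening: 0.0307
grip_force: 0.3
t: 20.13
tool_pos: [0.5083, -0.0461, 0.2173]
tool_rot: [0.204, -3.132, -0.001]
contact_force: [0.2, 0.7, 0.1]
opening: 0.031
grip_force: 0.0
t: 20.63
tool_pos: [0.509, -0.0463, 0.2191]
tool_rot: [-0.204, 3.135, -0.0]
contact_force: [0.1, -0.4, -0.1]
opening: 0.0308
grip_force: 0.0
n 1058 post top z 0.1542 mid [ 0.5094 -0.0464  0.153 ] s 0.1149 ext [0.0112 0.0116 0.0034] l -0.0008
beam slope [-0.0184  0.1052] 1304 zpivot 0.1052
pan z 0.1367 tilt~ -0.0173 5222
tool [ 0.5091 -0.0463  0.2191] yaw 97.5 tiltz [ 0. -0. -1.] t 20.68 | tx ty tz mm [  0.  -18.9 115.1] roll -0.001 F [-0.09  0.14  0.21] op 0.0307
```

The poise stopped at the crest, about 4 mm short of the second notch; a small further push should seat it.

```bash

python3 -m handwheel '[{"tx":0,"ty":0,"tz":20,"roll":0},{"tx":0,"ty":0,"tz":25,"roll":0},{"tx":0,"ty":0,"tz":25,"roll":0},{"tx":0,"ty":0,"tz":20,"roll":0},{"tx":0,"ty":0,"tz":12,"roll":0},{"tx":0,"ty":0,"tz":7,"roll":0},{"tx":0,"ty":0,"tz":0,"roll":0},{"tx":0,"ty":2.5,"tz":0,"roll":0},{"tx":0,"ty":2.5,"tz":0,"roll":0},{"tx":0,"ty":2,"tz":0,"roll":0},{"tx":0,"ty":1,"tz":0,"roll":0},{"tx":0,"ty":1,"tz":0,"roll":0}]'
python3 -m handwheel '[{"tx":0,"ty":1,"tz":0,"roll":0},{"tx":0,"ty":1,"tz":0,"roll":0},{"tx":0,"ty":1,"tz":0,"roll":0},{"tx":0,"ty":0.5,"tz":0,"roll":0},{"tx":0,"ty":0,"tz":0,"roll":0},{"tx":0,"ty":-3,"tz":0,"roll":0},{"tx":0,"ty":-3,"tz":0,"roll":0},{"tx":0,"ty":0,"tz":-20,"roll":0},{"tx":0,"ty":0,"tz":-35,"roll":0},{"tx":0,"ty":0,"tz":-35,"roll":0},{"tx":0,"ty":0,"tz":-20,"roll":0},{"tx":0,"ty":0,"tz":0,"roll":0}]'
python3 -m handwheel '[{"tx":0,"ty":0,"tz":0,"roll":0},{"tx":0,"ty":0,"tz":0,"roll":0},{"tx":0,"ty":0,"tz":0,"roll":0},{"tx":0,"ty":0,"tz":0,"roll":0},{"tx":0,"ty":0,"tz":0,"roll":0},{"tx":0,"ty":0,"tz":0,"roll":0},{"tx":0,"ty":0,"tz":0,"roll":0},{"tx":0,"ty":0,"tz":0,"roll":0},{"tx":0,"ty":0,"tz":0,"roll":0},{"tx":0,"ty":0,"tz":0,"roll":0},{"tx":0,"ty":0,"tz":0,"roll":0},{"tx":0,"ty":0,"tz":0,"roll":0}]'
python3 look.py;python3 to.py .5115 -.065 .104
```

```text
t: 21.68
tool_pos: [0.5085, -0.0373, 0.111]
tool_rot: [-0.205, 3.133, -0.001]
contact_force: [-0.1, -0.5, -0.6]
opening: 0.0307
grip_force: 0.1
t: 22.68
tool_pos: [0.5113, -0.0409, 0.2267]
tool_rot: [-0.203, 3.125, -0.005]
contact_force: [-0.4, -0.4, 0.8]
opening: 0.031
grip_force: 0.0
t: 23.68
tool_pos: [0.5082, -0.0398, 0.2201]
tool_rot: [-0.204, 3.135, -0.0]
contact_force: [-0.5, 0.1, -0.8]
opening: 0.0309
grip_force: 0.0
n 1068 post top z 0.156 mid [ 0.5088 -0.0415  0.1549] s 0.1098 ext [0.0109 0.0115 0.0037] l -0.0009
beam slope [-0.0047  0.1053] 1334 zpivot 0.1053
pan z 0.1354 tilt~ -0.0042 5563
tool [ 0.5082 -0.0398  0.2201] yaw 97.5 tiltz [ 0. -0. -1.] t 23.73 | tx ty tz mm [ -0.  -25.4 116.1] roll -0.001 F [ 0.84  0.52 -0.34] op 0.031
```

```bash
python3 - <<'E'
from h import *
im,d,K,E=cam("scene");cv2.imwrite("pics/s3.png",cv2.resize(im[150:310,220:430,::-1],None,fx=3.7,fy=3.7))
E
```

```text
(no output)
```

View pics/s3.png

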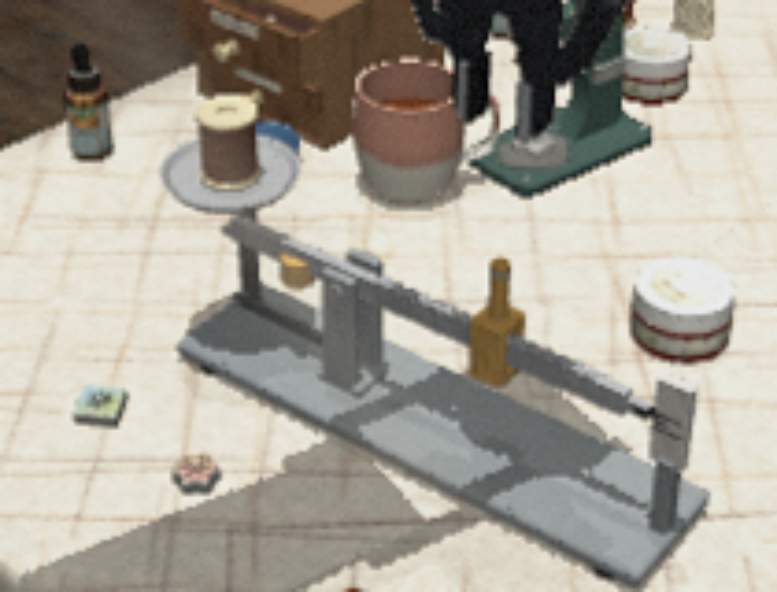

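The spool stands upright on the pan at (230,145), the pointer at (650,412) meets the middle of the index plate, and the gripper is clear of the scale.

```bash
python3 -c "
from station import ctrl;print(ctrl.finish_job())"
```

```text
the job is handed in; nothing more can be done
None
```

I handed the job in: the spool stands on the pan, the poise is five notches inward of its start (about 80 mm on the beam), and the free beam measured about 0.004 rad from level, with the pointer between the two long lines.

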